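Wedge the spring clip off the pivot pin

TASK

Take the steel wedge out of its stand and push it straight down between the bracket's pivot pin and the straight back of the wire spring clip, sloping side towards the clip's back, until the clip is spread and driven right off the pin. Leave the clip lying on top of the bracket and put the wedge back in its stand, hanging by its flange.

Things in the scene. Friction and masses are not known exactly. Their poses are not given: they have to be found in the camera images.
- wedge: Hand wedge, 0.2-0.4 kg: wooden handle, steel flange, 90 mm steel blade pointing down. Origin: tip of the blade's upright flat face, mid width. z up, y across (blade 20 mm wide), x from the flat face (x = 0) to the sloping face: 4 mm thick at the tip, growing evenly to 31 mm at z = 70 mm, then constant. A round punch with a round handle and flange hangs near by; not needed.
- wedge_handle (a point): Middle of the wedge's pale square wooden handle (24 x 24 mm, z = 96 to 166 mm of the wedge), at x = 6, y = 0, z = 131 mm of the wedge; same axes. The steel flange under it is oblong, 60 x 52 mm, z = 90 to 96 mm, and reaches from x = -14 to 46 mm of the wedge: seen from above, the handle stands off its middle, towards the flat face; the longer overhang is on the sloping side.
- clip: Loose clip of smooth oiled 6 mm dark wire, 58 x 55 mm, flat on the bracket round the pin. Origin: on the pin's axis while on, underside. x points from pin to the straight back bar (inner side at x = 28 mm). Two sprung legs from the bar's ends, 38 mm clear between them, nip in behind the pin. Pushing the bar along +x spreads them (less than 10 N); free after about 14 mm.
- bracket: Fixed grey bracket, foot 140 x 96 mm. Origin: on the bench under the upright pin's axis; x the same way as the clip's x. Flat top at z = 90 mm; pin 16 mm thick with a domed head 22 mm across, z = 98 to 107.5 mm. Its top has an open slot beside the pin, x = 10 to 72, y = -18 to 18 mm, down to z = 10 mm: the blade may go down till the flange meets the head.
- wedge_stand: Fixed four-legged wooden stand of the wedge, 72 x 66 x 105 mm tall. Origin: on the bench under the middle of its slot, z up. Slot in the top: 50 mm along x, 36 mm along y, open below. The wedge hangs in it by the flange, axes along the stand's, its origin at x = -16, y = 0, z = 15 mm of the stand. An equal one holds the punch.

How it is judged:
On the way:
1. the wedge's blade is down between the pin and the clip's back and bears on the clip (contact force between wedge and clip above 0.5 N and z of wedge in the frame of bracket below 0.085 m and x of wedge in the frame of bracket between 0 and 0.035 m and y of wedge in the frame of bracket between -0.02 and 0.02 m), for 0.05 s.
At the end, for the whole second after the job is handed in: The clip is off the pin (its origin more than 13 mm from the pin's axis), at rest on top of the bracket; the wedge hangs upright (within 10 degrees) and at rest in its own stand, its flange within about 7 mm of the stand's top (horizontal distance between clip and bracket above 0.013 m and height (world z) of clip between 0.08 and 0.1 m and linear speed of each of clip, wedge below 0.02 m/s and horizontal distance between wedge and wedge_stand below 0.035 m and height (world z) of wedge below 0.022 m and angle between wedge's own z axis and vertical below 0.17 rad); the robot touches nothing.
It also fails if it takes over 51 s, if anything falls off the work surface, if the arm or the gripper's body presses on something with over 40 N, if the wrist force passes 120 N, or if a joint passes its speed limit or range.

ROBOT

A 7-joint arm with a two-finger parallel gripper is mounted at the origin on a cart in front of the work surface, level with it; the furniture and walls round the work are solid. World frame = base frame: x ahead of the robot, y to its left, z up, the work surface at z = 0. Lengths are in m, angles in rad, forces in N, time in s.
With the tool pointing down it reaches from about 0.425 to 0.925 m from the base axis. Payload 6.8 kg.
Tool frame: the origin (TCP) lies between the finger pads; the fingertips stand 22 mm ahead of it and the grasp point (between the pads) lies 3 mm ahead of it; z points along the fingers, y is the direction in which the jaws open and shut (so a half turn about z gives the same grasp; the last joint's range is limited). The gripper opens to 85 mm and grips with 20 to 120 N. Pads are 22 mm wide; open, the fingers measure 114 mm over their backs; the gripper's body (76 mm by 85 mm) begins 54 mm behind the grasp point. The pads swing forward as they close: fully open they stand 13 mm farther back than shut.
Start: joints at [1.18, 0.477, 0.022, 1.555, -0.011, 1.109, -0.083], TCP at [0.188, -0.648, 0.253] pointing down, gripper open.
Joint ranges: [-2.96, 2.96], [-0.34, 2.1], [-1.41, 1.46], [0.24, 2.44], [-1.37, 4.51], [0.17, 1.92], [-2.96, 2.96]. Speed limits (rad/s): [2.39, 2.39, 3.14, 3.14, 3.14, 3.14, 3.14].

INTERFACE

Orientations are given as a unit quaternion [w, x, y, z].
In Python, from rig import bot gives the robot as it stands.
- The arm moves only by the tool servo_tool, never from a script. Its argument "series" is a list that holds one entry, the list of rows, each a list of 7 numbers: the finger opening in cm, from 0 to 8.54, then the shift along the tool's x, y, z in cm, then the turn, a rotation vector about the tool's x, y, z in degrees. In form: [[[hand, dx, dy, dz, ax, ay, az], ...]]. A call has 1 to 12 rows; each row is the pose to reach, as a shift and turn from the pose commanded when the call began, along the tool's axes at that moment; what a row does not reach only later rows make up. A row lasts 1/10 s, in which the tool goes at most 50 mm and 8.59 degrees, less where a joint would pass 70% of its speed; a pose out of reach is approached as far as the arm can. A call with a gripper value outside its range is refused whole. The fingers move at their own pace and stop on an object; the grip force is fixed at half the most. Time passes only in rows, so rows that repeat a pose let the fingers close. It gives the time, the measured TCP pose, the force and the opening at its end, in the units of the state.
- bot.get_state(): the state, without advancing time (a new reading comes with each control period).
- bot.get_image(name): name is "scene" or "side" or "wrist"; returns a dict with "img" (480x640x3 uint8, blue, green, red), "camera_matrix" (3x3 intrinsics, pixels), "camera_from_world" (4x4, takes a point from world to camera coordinates). Camera axes: x right, y down, z forward; pixel columns grow to the right and rows downward; lengths in m; the calibration is good to about 2 mm. A picture is of the moment at which its call begins. There is no depth.
- bot.job_done(): hands the job in, once; it reports no verdict.
The state is a dict: "t": time; "qpos": joint angles; "qvel": joint speeds; "effort": joint torques, N m; "position": TCP position; "tcp_rot": TCP orientation; "wrist_force": force on the tool from outside, world axes, zero at the start; "ft_torque": the same for the moment, N m; "grip_width": opening from 0.0 (shut) to 1.0 (fully open).
Only numpy, scipy, OpenCV 4.12 (cv2) and the standard library are available. Lean on these libraries where they do the work, as an engineer would, in place of code of your own. Each camera call takes 0.05 s, during which the arm holds its last target.

## Working session

There is one attempt and no reset: what is moved stays moved. The work goes in short steps, Python scripts to look and compute and a tool call to move; the robot and the scene stay as the last step left them, time stands still between calls to the robot, and variables do not carry over. Pictures are saved under pics/ and viewed, and the job is handed in when it is done.

Besides the shell and the picture viewer there is one more tool, called after "Emit:" by a JSON object that holds its "op" and its "data". servo_tool: Moves the arm, as the interface text tells. Its arguments: {"type":"object","properties":{"series":{"type":"array"}},"required":["series"]}

```bash
ls; mkdir -p pics; python3 - <<'E'
from rig import bot
import cv2,numpy as np
s=bot.get_state()
print({k:np.round(v,3) for k,v in s.items()})
for n in ["scene","side","wrist"]:
    d=bot.get_image(n); cv2.imwrite(f"pics/{n}0.png",d["img"]); np.savez(f"{n}0.npz",**d)
    print(n,np.round(d["camera_matrix"],1).tolist(),np.round(d["camera_from_world"],3).tolist())
E
```

```text
pics
{'t': np.float64(0.0), 'qpos': array([ 1.18 ,  0.478,  0.022,  1.556, -0.011,  1.109, -0.083]), 'qvel': array([ 0.001, -0.002,  0.001,  0.   ,  0.001,  0.001,  0.001]), 'effort': array([-0.0000e+00, -5.9645e+01,  1.6080e+00, -2.8120e+01,  1.2000e-02,
        9.0000e-03, -0.0000e+00]), 'position': array([ 0.188, -0.648,  0.252]), 'tcp_rot': array([-0.001,  0.99 ,  0.141, -0.   ]), 'wrist_force': array([-0.293,  0.763,  0.385]), 'ft_torque': array([-0.038, -0.022, -0.001]), 'grip_width': np.float64(1.001)}
scene [[443.0, 0.0, 324.1], [0.0, 443.0, 238.2], [0.0, 0.0, 1.0]] [[-0.803, -0.596, 0.004, 0.36], [-0.309, 0.411, -0.858, 0.268], [0.51, -0.69, -0.514, 0.629], [0.0, 0.0, 0.0, 1.0]]
side [[484.9, 0.0, 327.4], [0.0, 484.9, 239.0], [0.0, 0.0, 1.0]] [[-0.846, -0.534, 0.011, 0.393], [-0.236, 0.355, -0.905, 0.253], [0.479, -0.767, -0.426, 0.609], [0.0, 0.0, 0.0, 1.0]]
wrist [[334.8, 0.0, 320.0], [0.0, 334.8, 236.8], [0.0, 0.0, 1.0]] [[0.279, -0.96, -0.001, -0.674], [-0.921, -0.268, 0.283, -0.038], [-0.272, -0.078, -0.959, 0.378], [0.0, 0.0, 0.0, 1.0]]
```

View pics/scene0.png

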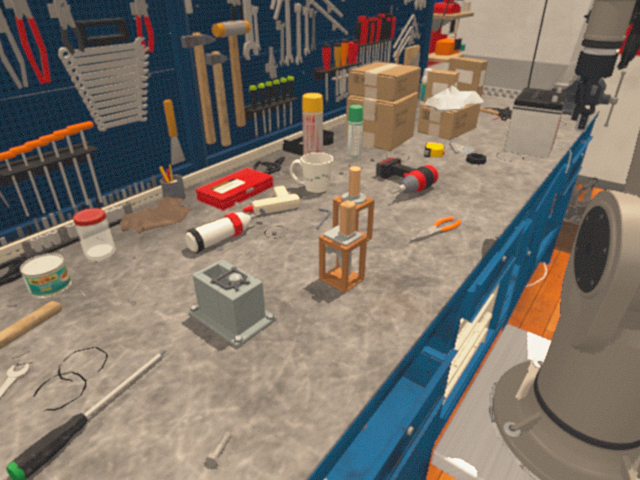

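View pics/side0.png

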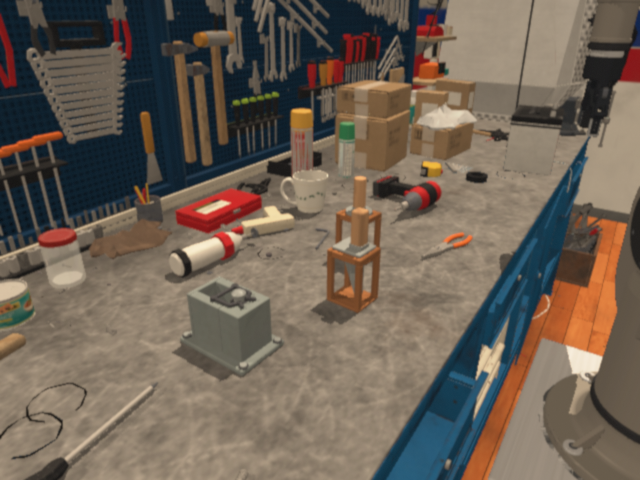

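View pics/wrist0.png

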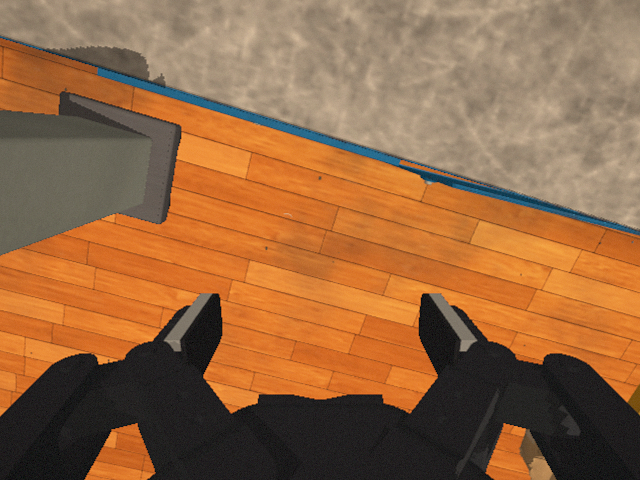

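```bash
cat > h.py <<'E'
import numpy as np,cv2
def load(n): return dict(np.load(n+".npz"))
def ray(d,u,v):
    T=d["camera_from_world"];R=T[:3,:3];c=-R.T@T[:3,3]
    return c,R.T@np.linalg.inv(d["camera_matrix"])@np.array([u,v,1.])
def onz(d,u,v,z):
    c,r=ray(d,u,v); return c+r*(z-c[2])/r[2]
def tri(obs):
    A=np.zeros((3,3));b=np.zeros(3)
    for d,u,v in obs:
        c,r=ray(d,u,v);r/=np.linalg.norm(r);P=np.eye(3)-np.outer(r,r);A+=P;b+=P@c
    return np.linalg.solve(A,b)
def proj(d,p):
    T=d["camera_from_world"];q=d["camera_matrix"]@(T[:3,:3]@np.asarray(p)+T[:3,3]);return q[:2]/q[2]
E
python3 - <<'E'
from h import *
a=load("scene0")["img"];b=load("side0")["img"]
def crop(i,x,y,w,h,s): return cv2.resize(i[y:y+h,x:x+w],None,fx=s,fy=s,interpolation=cv2.INTER_CUBIC)
cv2.imwrite("pics/c1.png",np.hstack([crop(a,180,250,100,100,4),crop(b,170,270,100,100,4)]))
cv2.imwrite("pics/c2.png",np.hstack([crop(a,300,160,90,135,4),crop(b,315,170,90,135,4)]))
d=load("scene0")
for (u,v) in [(232,310),(342,285),(356,240),(640,240)]: print(onz(d,u,v,0))
E
```

```text
[0.57971298 0.11810151 0.        ]
[ 0.45705576 -0.072451    0.        ]
[ 0.53189975 -0.24008978  0.        ]
[-0.01688487 -0.65363126  0.        ]
```

View pics/c1.png

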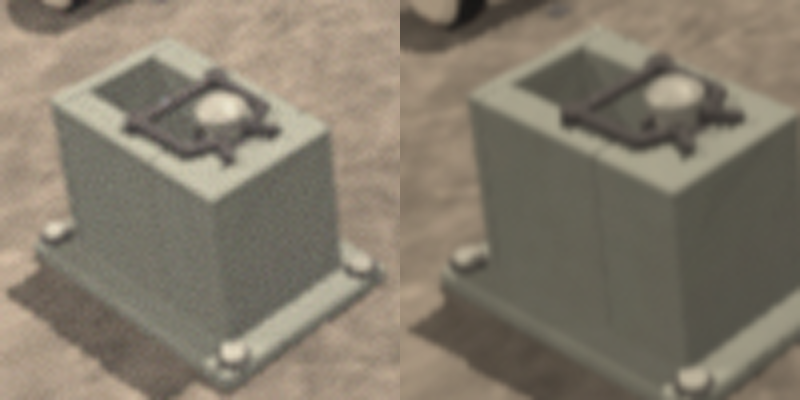

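View pics/c2.png

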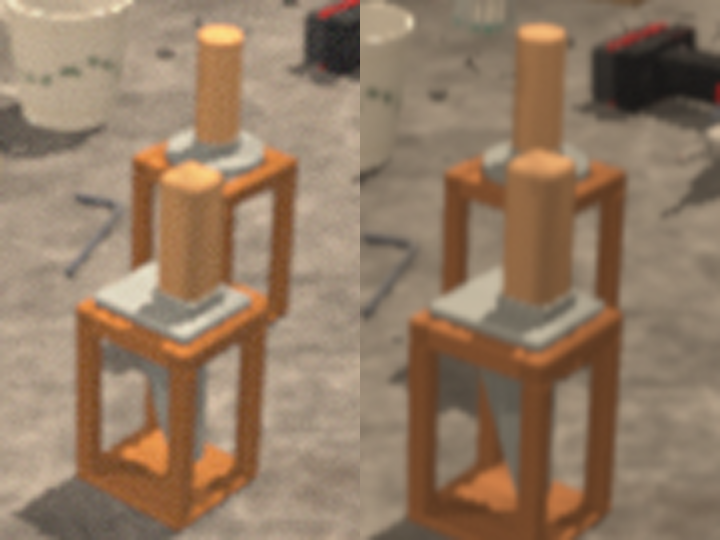

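```bash
python3 - <<'E'
from h import *
a=load("scene0");b=load("side0")
np.set_printoptions(precision=4,suppress=True)
for q in [(55,100),(165,40),(330,130),(212,200)]: print("top",onz(a,180+q[0]/4,250+q[1]/4,.09))
for q in [(70,95),(197,29),(400,115),(270,195)]: print("top side",onz(b,170+q[0]/4,270+q[1]/4,.09))
print("head",onz(a,180+222/4,250+108/4,.105),onz(b,170+273/4,270+97/4,.105))
for q in [(95,300),(155,265),(250,300),(180,340)]: print("flange",onz(a,300+q[0]/4,160+q[1]/4,.111))
print("handle",onz(a,300+192/4,160+175/4,.181),onz(b,315+182/4,170+160/4,.181))
s=a["camera_from_world"]; print(-s[:3,:3].T@s[:3,3])
E
```

```text
top [0.618  0.1613 0.09  ]
top [0.6152 0.0993 0.09  ]
top [0.5052 0.1043 0.09  ]
top [0.5108 0.1683 0.09  ]
top side [0.6174 0.1616 0.09  ]
top side [0.6125 0.0977 0.09  ]
top side [0.503  0.1038 0.09  ]
top side [0.5086 0.1701 0.09  ]
head [0.5381 0.1346 0.105 ] [0.5345 0.138  0.105 ]
flange [ 0.496  -0.0611  0.111 ]
flange [ 0.4925 -0.1074  0.111 ]
flange [ 0.4354 -0.1068  0.111 ]
flange [ 0.4418 -0.0555  0.111 ]
handle [ 0.4578 -0.0853  0.181 ] [ 0.4562 -0.0871  0.181 ]
[0.0516 0.539  0.5514]
```

```bash
cat >> h.py <<'E'
from scipy.spatial.transform import Rotation as Ro
def toolR(s): q=np.array(s["tcp_rot"]);return Ro.from_quat(q[[1,2,3,0]])
def rel(p0,R0,p1,R1):
    return np.round(R0.inv().apply(np.array(p1)-p0)*100,2), np.round((R0.inv()*R1).as_rotvec()*180/np.pi,2)
def down(yawdeg): # tool z down, tool x at world yaw
    y=np.deg2rad(yawdeg);x=np.array([np.cos(y),np.sin(y),0]);z=np.array([0,0,-1.]);return Ro.from_matrix(np.c_[x,np.cross(z,x),z])
E
python3 - <<'E'
from rig import bot
from h import *
np.set_printoptions(precision=4,suppress=True)
s=bot.get_state();R=toolR(s);p=s["position"]
w=load("wrist0");T=w["camera_from_world"];c=-T[:3,:3].T@T[:3,3]
print("cam in tool",R.inv().apply(c-p), "cam fwd in tool",R.inv().apply(T[2,:3]))
print(R.as_matrix())
a=load("scene0");print("punch",onz(a,355,169,.18)); print("bin base",onz(a,510,150,0),onz(a,510,92,.12))
print(rel(p,R,[.47,.0,.36],down(87)))
# check mid
print(rel(p,R,[.42,-.35,.36],down(87)))
E
```

```text
cam in tool [ 0.0706 -0.0007 -0.1205] cam fwd in tool [-0.2827  0.0003  0.9592]
[[ 0.9603  0.2791 -0.0005]
 [ 0.2791 -0.9603  0.0013]
 [-0.0001 -0.0014 -1.    ]]
punch [ 0.5424 -0.2386  0.18  ]
bin base [ 0.43   -1.1098  0.    ] [ 0.5688 -1.4835  0.12  ]
(array([ 45.13, -54.36, -10.67]), array([ -0.07,  -0.04, -70.79]))
(array([ 30.56, -22.14, -10.72]), array([ -0.07,  -0.04, -70.79]))
```

Emit:
{"op": "servo_tool", "data": {"series": [[[8.5, 3, -2, -5, 0, 0, -8], [8.5, 7, -5, -7, 0, 0, -16], [8.5, 11, -8, -9, 0, 0, -24], [8.5, 15, -11, -10.7, 0, 0, -32], [8.5, 19, -14, -10.7, 0, 0, -40], [8.5, 23, -17, -10.7, 0, 0, -48], [8.5, 27, -20, -10.7, 0, 0, -56], [8.5, 30.5, -24, -10.7, 0, 0, -64], [8.5, 33, -28, -10.7, 0, 0, -70.8], [8.5, 35, -32, -10.7, 0, 0, -70.8], [8.5, 37, -36, -10.7, 0, 0, -70.8], [8.5, 39, -40, -10.7, 0, 0, -70.8]]]}}

```text
t: 1.35
position: [0.4506, -0.1564, 0.3602]
tcp_rot: [0.0, 0.725, 0.688, -0.0]
wrist_force: [1.5, -0.3, 1.0]
grip_width: 0.997
```

Emit:
{"op": "servo_tool", "data": {"series": [[[8.5, 5, 1, 0, 0, 0, 0], [8.5, 10, 2, 0, 0, 0, 0], [8.5, 15, 3, 0, 0, 0, 0], [8.5, 15, 3, 0, 0, 0, 0], [8.5, 15, 3, 0, 0, 0, 0]]]}}

```text
t: 1.85
position: [0.4884, -0.0088, 0.3601]
tcp_rot: [-0.0, 0.724, 0.69, -0.0]
wrist_force: [0.5, -0.6, -0.3]
grip_width: 0.993
```

```bash
python3 - <<'E'
from rig import bot
from h import *
s=bot.get_state();print(np.round(s["position"],4),np.round(s["tcp_rot"],4),np.abs(s["qvel"]).max())
d=bot.get_image("wrist");cv2.imwrite("pics/w1.png",d["img"]);np.savez("w1.npz",**d)
E
```

```text
[ 0.4884 -0.0088  0.3601] [-2.000e-04  7.241e-01  6.897e-01 -1.000e-04] 0.05402099437565395
```

View pics/w1.png

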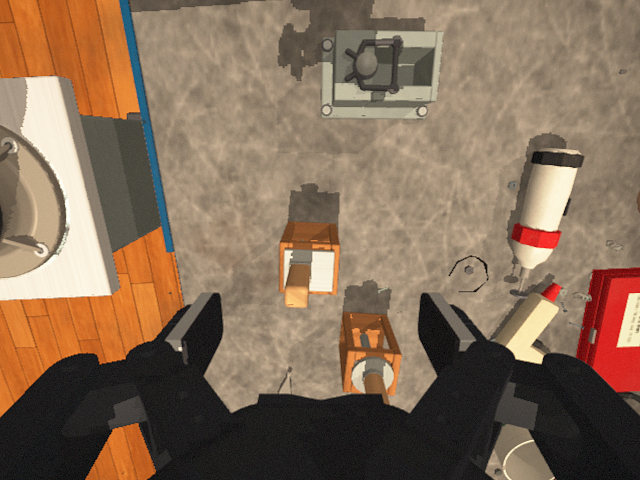

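```bash
python3 - <<'E'
from h import *
a=load("w1")["img"]
def crop(i,x,y,w,h,s): return cv2.resize(i[y:y+h,x:x+w],None,fx=s,fy=s,interpolation=cv2.INTER_CUBIC)
cv2.imwrite("pics/c3.png",crop(a,310,20,140,105,5))
cv2.imwrite("pics/c4.png",crop(a,270,215,80,100,6))
E
```

```text
(no output)
```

View pics/c3.png

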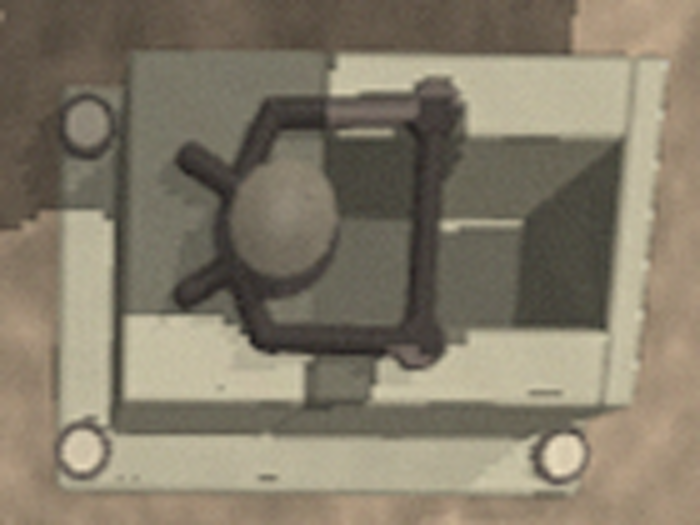

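View pics/c4.png

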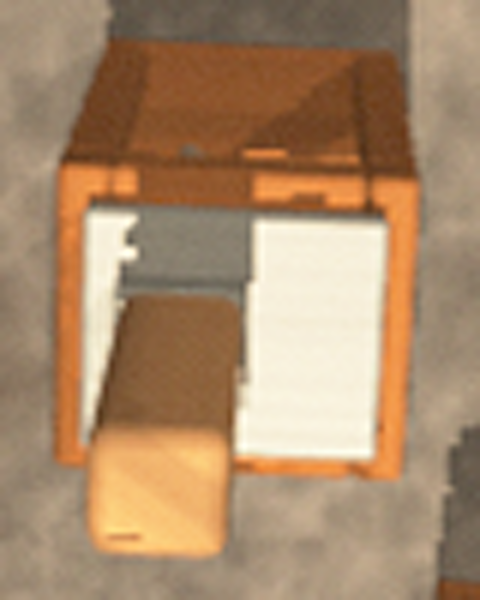

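```bash
python3 - <<'E'
from h import *
np.set_printoptions(precision=4,suppress=True)
d=load("w1")
f=lambda q,z:onz(d,310+(q[0]+.5)/5-.5,20+(q[1]+.5)/5-.5,z)
g=lambda q,z:onz(d,270+(q[0]+.5)/6-.5,215+(q[1]+.5)/6-.5,z)
ang=lambda a,b:np.degrees(np.arctan2(*(b-a)[[1,0]]))
tl,tr,bl,br=[f(q,.09) for q in [(132,52),(667,60),(118,402),(632,405)]]
print("top",tl,tr,bl,br,ang(tl,tr),ang(bl,br),ang(bl,tl)-90,ang(br,tr)-90)
s1,s2=f((625,137),.09),f((606,328),.09);print("slot end",s1,s2,(s1+s2)/2,ang(s2,s1)-90)
u1,u2=f((335,135),.09),f((378,328),.09); print("slot sides",u1,u2,ang(u1,s1),ang(u2,s2))
print("head",f((285,218),.1025))
b=[f(q,.093) for q in [(435,125),(425,325)]];print("bar",b,ang(b[1],b[0])-90)
F=[g(q,.111) for q in [(85,205),(387,213),(375,459),(82,443)]];print("flange",F,np.mean(F,0),ang(F[0],F[1]),ang(F[2],F[1])-90)
S=[g(q,.105) for q in [(60,160),(418,182),(403,478),(55,462)]];print("stand",S,np.mean(S,0),ang(S[0],S[1]),ang(S[3],S[2]),ang(S[2],S[1])-90,ang(S[3],S[0])-90)
H=[g(q,.181) for q in [(93,427),(230,427),(222,555),(90,553)]];print("handle",H,np.mean(H,0),ang(H[0],H[1]),ang(H[3],H[2]))
E
```

```text
top [0.512  0.1689 0.09  ] [0.6221 0.1621 0.09  ] [0.5066 0.102  0.09  ] [0.6182 0.0961 0.09  ] -3.5245945801264353 -3.077303440927141 -4.590021252744876 -3.39322027915847
slot end [0.6141 0.1483 0.09  ] [0.6118 0.1118 0.09  ] [0.613 0.13  0.09 ] -3.597753249493124
slot sides [0.5537 0.1516 0.09  ] [0.5629 0.1141 0.09  ] -3.121244056397895 -2.7668247361705185
head [0.5415 0.1341 0.1025]
bar [array([0.5739, 0.1518, 0.093 ]), array([0.5724, 0.1138, 0.093 ])] -2.2703578519206076
flange [array([ 0.4423, -0.0582,  0.111 ]), array([ 0.5008, -0.0627,  0.111 ]), array([ 0.4965, -0.1148,  0.111 ]), array([ 0.4378, -0.1085,  0.111 ])] [ 0.4693 -0.0861  0.111 ] -4.358765806842273 -4.733209993051105
stand [array([ 0.4374, -0.0507,  0.105 ]), array([ 0.5073, -0.0586,  0.105 ]), array([ 0.5021, -0.1223,  0.105 ]), array([ 0.431 , -0.1152,  0.105 ])] [ 0.4695 -0.0867  0.105 ] -6.447436589724549 -5.644428406702414 -4.5987525678359304 -5.628004779299417
handle [array([ 0.4498, -0.0732,  0.181 ]), array([ 0.472 , -0.0743,  0.181 ]), array([ 0.4693, -0.0973,  0.181 ]), array([ 0.4475, -0.0959,  0.181 ])] [ 0.4597 -0.0852  0.181 ] -2.7563007613317585 -3.7199335979121053
```

```bash
python3 - <<'E'
from rig import bot
from h import *
s=bot.get_state();p=s["position"];print(p,s["wrist_force"])
R=toolR(s)
print(rel(p,R,[.4594,-.0853,.25],down(85.3)))
E
```

```text
[ 0.4882532  -0.01066967  0.35998702] [-0.78284711 -1.44747357 -0.01452163]
(array([-7.6 , -2.49, 11.  ]), array([-0.04,  0.03,  1.72]))
```

Emit:
{"op": "servo_tool", "data": {"series": [[[8.5, -3.5, -1.2, 3, 0, 0, 1.7], [8.5, -7.6, -2.5, 6, 0, 0, 1.7], [8.5, -7.6, -2.5, 11, 0, 0, 1.7], [8.5, -7.6, -2.5, 11, 0, 0, 1.7], [8.5, -7.6, -2.5, 11, 0, 0, 1.7]]]}}

```text
t: 2.4
position: [0.4592, -0.0854, 0.2506]
tcp_rot: [-0.001, 0.736, 0.677, -0.0]
wrist_force: [0.5, 1.1, 1.1]
grip_width: 0.994
```

```bash
python3 - <<'E'
from rig import bot
from h import *
d=bot.get_image("wrist");cv2.imwrite("pics/w2.png",d["img"]);np.savez("w2.npz",**d)
s=bot.get_state();p=s["position"];print(p,s["wrist_force"])
R=toolR(s)
print(rel(p,R,[.4594,-.0853,.153],down(85.3)))
for q in ([.4594,-.0853,.181],[.4534,-.0848,.181],[.4534+.018,-.0863,.181]): print(proj(d,q))
E
```

```text
[ 0.46050911 -0.08486691  0.2519145 ] [ 0.37649857 -0.53271663  1.30860577]
(array([-0.05, -0.12,  9.89]), array([ 0.09, -0.02, -0.01]))
[322.80990841 261.73608347]
[312.86666399 261.72885657]
[342.69914619 261.75053929]
```

View pics/w2.png

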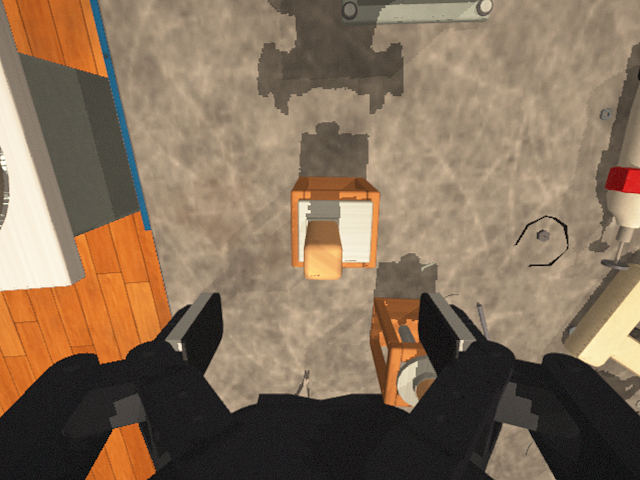

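Emit:
{"op": "servo_tool", "data": {"series": [[[8.5, 0, -0.1, 4, 0, 0, 0], [8.5, 0, -0.1, 8, 0, 0, 0], [8.5, 0, -0.1, 9.9, 0, 0, 0], [8.5, 0, -0.1, 9.9, 0, 0, 0], [6, 0, -0.1, 9.9, 0, 0, 0], [4, 0, -0.1, 9.9, 0, 0, 0], [2.6, 0, -0.1, 9.9, 0, 0, 0], [1.5, 0, -0.1, 9.9, 0, 0, 0], [1, 0, -0.1, 9.9, 0, 0, 0], [1, 0, -0.1, 9.9, 0, 0, 0], [1, 0, -0.1, 9.9, 0, 0, 0], [1, 0, -0.1, 9.9, 0, 0, 0]]]}}

```text
t: 3.65
position: [0.4595, -0.0849, 0.1524]
tcp_rot: [0.001, 0.736, 0.677, 0.001]
wrist_force: [0.7, -0.6, 6.2]
grip_width: 0.275
```

```bash
python3 - <<'E'
from rig import bot
from h import *
d=bot.get_image("wrist");cv2.imwrite("pics/w3.png",d["img"]);np.savez("w3.npz",**d)
s=bot.get_state();p=s["position"];print(p,s["tcp_rot"],s["wrist_force"],s["grip_width"])
E
```

```text
[ 0.45942804 -0.08483813  0.15234062] [8.36917262e-04 7.35526645e-01 6.77495105e-01 4.85493394e-04] [-0.52732477  0.36828052  5.86839395] 0.2745624260468551
```

View pics/w3.png

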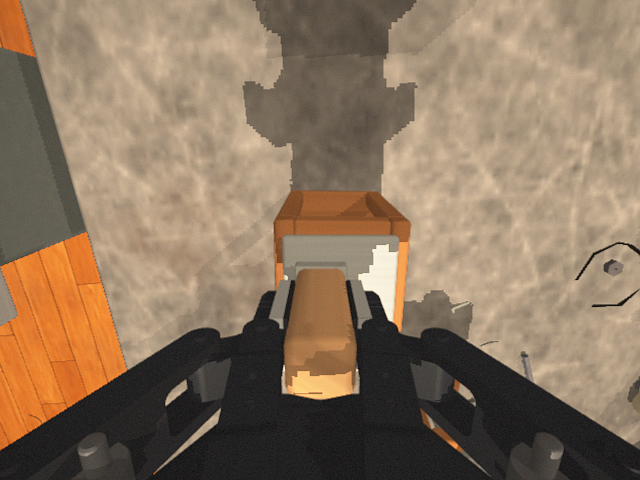

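Emit:
{"op": "servo_tool", "data": {"series": [[[1, 0, 0, -1, 0, 0, 0], [1, 0, 0, -3, 0, 0, 0], [1, 0, 0, -6, 0, 0, 0], [1, 0, 0, -9, 0, 0, 0], [1, 0, 0, -12, 0, 0, 0], [1, 0, 0, -13.5, 0, 0, 0], [1, 0, 0, -13.5, 0, 0, 0], [1, 0, 0, -13.5, 0, 0, 0]]]}}

```text
t: 4.5
position: [0.4579, -0.0848, 0.2859]
tcp_rot: [-0.0, 0.736, 0.677, -0.0]
wrist_force: [0.1, 0.3, -1.9]
grip_width: 0.272
```

```bash
python3 - <<'E'
from rig import bot
from h import *
s=bot.get_state();p=s["position"];print(p,s["tcp_rot"],s["wrist_force"],s["grip_width"])
R=toolR(s)
print(rel(p,R,[.5612,.1329,.28],down(86.7)))
E
```

```text
[ 0.45791155 -0.08476461  0.28588911] [-1.86932099e-04  7.35543458e-01  6.77477439e-01 -3.25493105e-04] [ 0.08959927  0.34701486 -1.9255473 ] 0.2722485301370934
(array([22.54,  8.51,  0.58]), array([-0.04,  0.01, -1.41]))
```

Emit:
{"op": "servo_tool", "data": {"series": [[[1, 2, 0.8, 0, 0, 0, 0], [1, 6, 2.2, 0, 0, 0, -0.5], [1, 10, 3.8, 0, 0, 0, -1], [1, 14, 5.3, 0, 0, 0, -1.4], [1, 18, 6.8, 0, 0, 0, -1.4], [1, 21, 8, 0, 0, 0, -1.4], [1, 22.5, 8.5, 0.5, 0, 0, -1.4], [1, 22.5, 8.5, 0.5, 0, 0, -1.4], [1, 22.5, 8.5, 0.5, 0, 0, -1.4], [1, 22.5, 8.5, 0.5, 0, 0, -1.4]]]}}

```text
t: 5.5
position: [0.5612, 0.1309, 0.2805]
tcp_rot: [-0.0, 0.728, 0.686, -0.001]
wrist_force: [-0.1, 0.2, -2.0]
grip_width: 0.272
```

```bash
python3 - <<'E'
from rig import bot
from h import *
for n in ["scene","side","wrist"]:
    d=bot.get_image(n); cv2.imwrite(f"pics/{n}4.png",d["img"]); np.savez(f"{n}4.npz",**d)
s=bot.get_state();p=s["position"];print(p,s["tcp_rot"],s["wrist_force"],s["grip_width"])
R=toolR(s)
print(rel(p,R,[.5612,.1329,.28],down(86.7)))
a=load("scene4")["img"];b=load("side4")["img"]
def crop(i,x,y,w,h,s): return cv2.resize(i[y:y+h,x:x+w],None,fx=s,fy=s,interpolation=cv2.INTER_CUBIC)
cv2.imwrite("pics/c5.png",np.hstack([crop(a,180,170,100,145,4),crop(b,180,180,100,145,4)]))
E
```

```text
[0.56159375 0.13128156 0.28134578] [ 2.66665867e-04  7.27743720e-01  6.85849078e-01 -2.24361227e-04] [-0.23190203  0.05123065 -1.36347805] 0.2728837646070925
(array([ 0.16, -0.05,  0.13]), array([ 0.  ,  0.04, -0.1 ]))
```

View pics/c5.png

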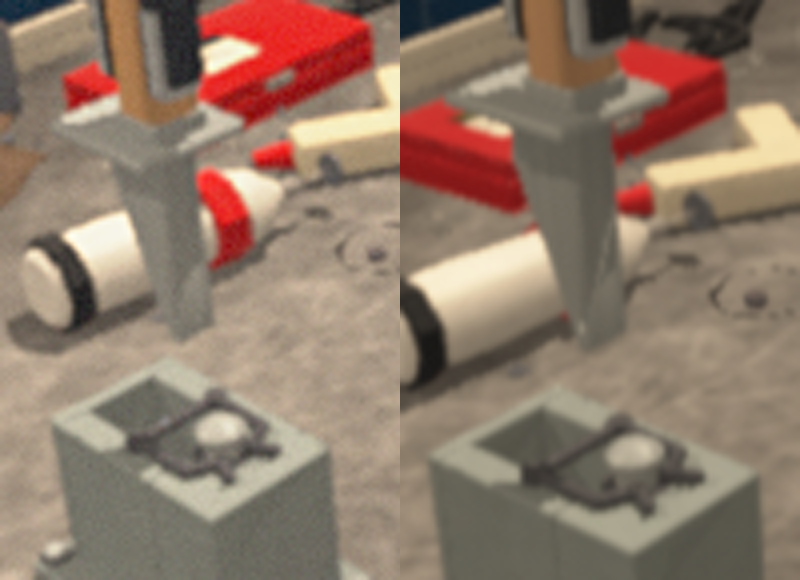

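View pics/wrist4.png

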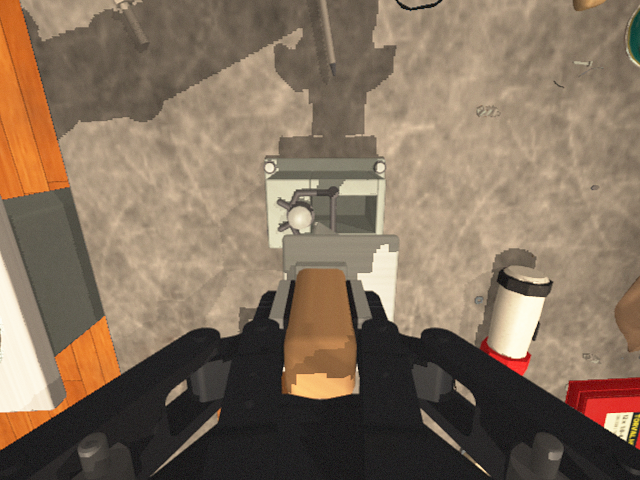

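```bash
python3 - <<'E'
from h import *
np.set_printoptions(precision=4,suppress=True)
a,b,w=load("scene4"),load("side4"),load("wrist4")
print("head wrist",onz(w,299.5,217,.1025),onz(w,299.5,217,.105))
p=np.array([.5616-.006,.1313+.0003,.144]);
for d,o in((a,(180,170)),(b,(180,180))):
    for dy in(.01,0,-.01): print((proj(d,p+[0,dy,0])-o)*4)
    print("obs z plane", )
print(onz(a,180+195/4,170+336/4,.144),onz(b,180+603/4,180+340/4,.144))
def crop(i,x,y,w,h,s): return cv2.resize(i[y:y+h,x:x+w],None,fx=s,fy=s,interpolation=cv2.INTER_CUBIC)
cv2.imwrite("pics/c6.png",np.hstack([crop(a["img"],210,235,40,30,10),crop(b["img"],305-0,245,40,30,10)]))
cv2.imwrite("pics/c7.png",crop(w["img"],260,150,130,100,6))
E
```

```text
head wrist [0.5415 0.1347 0.1025] [0.5417 0.1353 0.105 ]
[171.1997 345.1473]
[189.0799 334.7425]
[206.6331 324.5281]
obs z plane
[175.0669 352.7068]
[194.0448 341.781 ]
[212.6184 331.0878]
obs z plane
[0.5529 0.1308 0.144 ] [0.4308 0.0477 0.144 ]
```

View pics/c6.png

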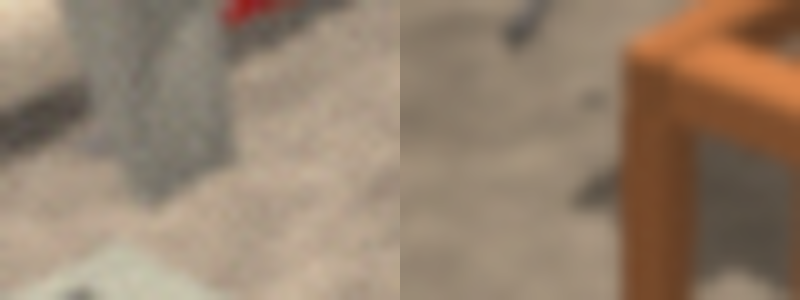

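View pics/c7.png

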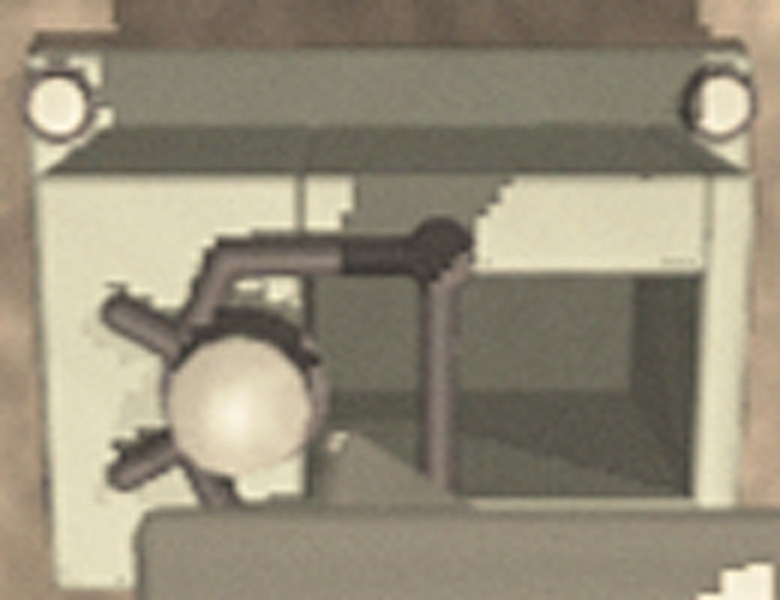

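Emit:
{"op": "servo_tool", "data": {"series": [[[1, 0.25, 0, 1, 0, 0, 0], [1, 0.25, 0, 2.4, 0, 0, 0], [1, 0.25, 0, 2.4, 0, 0, 0], [1, 0.25, 0, 2.4, 0, 0, 0], [1, 0.25, 0, 2.4, 0, 0, 0]]]}}

```text
t: 6.15
position: [0.562, 0.1352, 0.2574]
tcp_rot: [0.0, 0.727, 0.686, 0.0]
wrist_force: [-0.3, -0.5, -2.2]
grip_width: 0.273
```

```bash
python3 - <<'E'
from rig import bot
from h import *
for n in ["scene","side"]:
    d=bot.get_image(n); np.savez(f"{n}5.npz",**d)
s=bot.get_state();p=s["position"];print(p,s["tcp_rot"],s["wrist_force"],s["grip_width"])
a=load("scene5")["img"];b=load("side5")["img"]
def crop(i,x,y,w,h,s): return cv2.resize(i[y:y+h,x:x+w],None,fx=s,fy=s,interpolation=cv2.INTER_CUBIC)
cv2.imwrite("pics/c8.png",np.hstack([crop(a,205,240,50,60,8),crop(b,210,255,50,60,8)]))
E
```

```text
[0.56208248 0.13520922 0.25765407] [1.41393884e-04 7.27151731e-01 6.86476685e-01 3.18128153e-04] [-0.17551641 -0.45379383 -2.40794695] 0.2752277316599918
```

View pics/c8.png

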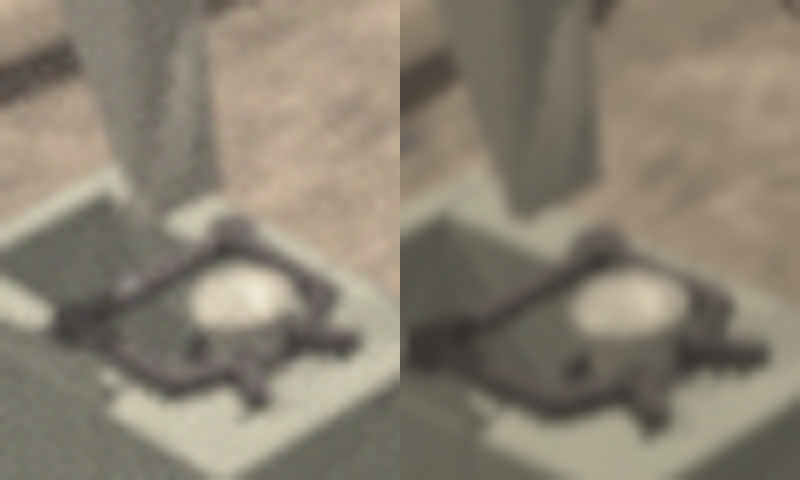

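```bash
python3 - <<'E'
from h import *
np.set_printoptions(precision=4,suppress=True)
c,s_=np.cos(np.radians(-3.3)),np.sin(np.radians(-3.3));B=np.array([[c,s_],[-s_,c]])
for n,o,hd,t in(("scene5",(205,240),(242,297),[(152,218),(218,190)]),("side5",(210,255),(230,305),[(122,218),(200,180)])):
    d=load(n);f=lambda q,z:onz(d,o[0]+(q[0]+.5)/8-.5,o[1]+(q[1]+.5)/8-.5,z)
    h=f(hd,.1035)
    P=[f(q,.1204) for q in t]
    print(n,h,[B@(x-h)[:2]*1000 for x in P],B@(np.mean(P,0)-h)[:2]*1000)
E
```

```text
scene5 [0.5413 0.1334 0.1035] [array([17.4107,  7.8388]), array([14.9382, -8.1487])] [16.1745 -0.155 ]
side5 [0.5391 0.1329 0.1035] [array([17.1986,  9.0121]), array([15.8388, -9.5767])] [16.5187 -0.2823]
```

Emit:
{"op": "servo_tool", "data": {"series": [[[1, 0, 0, 1.5, 0, 0, 0], [1, 0, 0, 3, 0, 0, 0], [1, 0, 0, 4, 0, 0, 0], [1, 0, 0, 4.7, 0, 0, 0], [1, 0, 0, 5.2, 0, 0, 0], [1, 0, 0, 5.7, 0, 0, 0], [1, 0, 0, 6.2, 0, 0, 0], [1, 0, 0, 6.6, 0, 0, 0], [1, 0, 0, 7, 0, 0, 0]]]}}

```text
t: 7.15
position: [0.5597, 0.1358, 0.1871]
tcp_rot: [-0.001, 0.727, 0.687, -0.002]
wrist_force: [-7.6, 0.1, 4.8]
grip_width: 0.275
```

```bash
python3 - <<'E'
from rig import bot
from h import *
for n in ["scene","side"]:
    d=bot.get_image(n); np.savez(f"{n}6.npz",**d)
s=bot.get_state();p=s["position"];print(p,s["tcp_rot"],s["wrist_force"],s["ft_torque"],s["grip_width"])
a=load("scene6")["img"];b=load("side6")["img"]
def crop(i,x,y,w,h,s): return cv2.resize(i[y:y+h,x:x+w],None,fx=s,fy=s,interpolation=cv2.INTER_CUBIC)
cv2.imwrite("pics/c9.png",np.hstack([crop(a,190,220,80,90,5),crop(b,190,235,80,90,5)]))
E
```

```text
[0.56000169 0.13544674 0.18652178] [-0.00103163  0.72687104  0.68677165 -0.00146066] [-4.34875509 -0.12671228 -1.87870971] [0.15541296 1.2733269  0.00373316] 0.27168992271966663
```

View pics/c9.png

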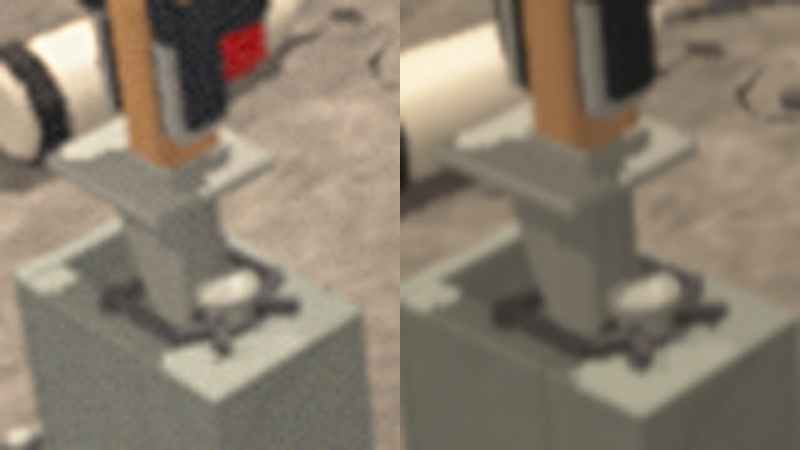

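Emit:
{"op": "servo_tool", "data": {"series": [[[1, 0, 0, 0.5, 0, 0, 0], [1, 0, 0, 1, 0, 0, 0], [1, 0, 0, 1.5, 0, 0, 0], [1, 0, 0, 2, 0, 0, 0], [1, 0, 0, 2.5, 0, 0, 0], [1, 0, 0, 2.8, 0, 0, 0], [1, 0, 0, 2.8, 0, 0, 0], [1, 0, 0, 2.8, 0, 0, 0]]]}}

```text
t: 8.05
position: [0.5621, 0.135, 0.1593]
tcp_rot: [0.0, 0.727, 0.686, 0.0]
wrist_force: [-0.0, 0.1, -3.2]
grip_width: 0.275
```

```bash
python3 - <<'E'
from rig import bot
from h import *
for n in ["scene","side"]:
    d=bot.get_image(n); np.savez(f"{n}7.npz",**d)
s=bot.get_state();p=s["position"];print(p,s["tcp_rot"],s["wrist_force"],s["ft_torque"],s["grip_width"])
a=load("scene7")["img"];b=load("side7")["img"]
def crop(i,x,y,w,h,s): return cv2.resize(i[y:y+h,x:x+w],None,fx=s,fy=s,interpolation=cv2.INTER_CUBIC)
cv2.imwrite("pics/c10.png",np.hstack([crop(a,190,220,80,90,5),crop(b,190,235,80,90,5)]))
E
```

```text
[0.5620479  0.13510139 0.15957042] [1.44832578e-04 7.27191832e-01 6.86434239e-01 2.32143913e-04] [ 0.34202069  0.98568442 -2.30911971] [-0.01466428 -0.05333178 -0.04848988] 0.27475848009605885
```

View pics/c10.png

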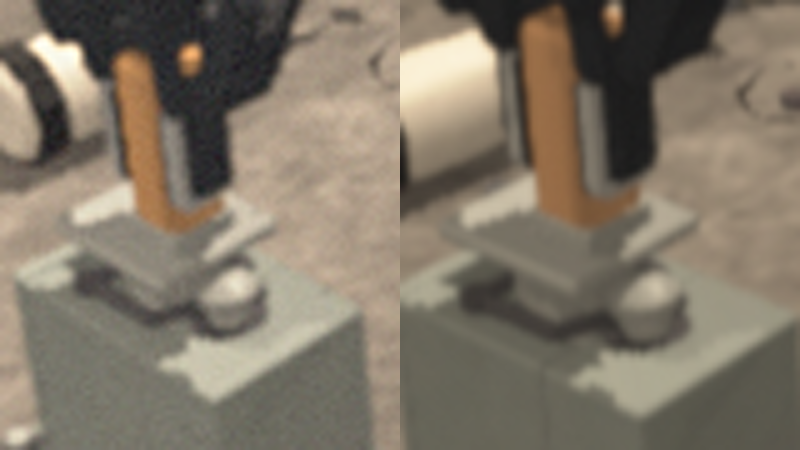

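Emit:
{"op": "servo_tool", "data": {"series": [[[1, 0, 0.2, 0, 0, 0, 0], [1, 0, 0.4, 0, 0, 0, 0], [1, 0, 0.4, 0, 0, 0, 0], [1, 0, 0.2, 0, 0, 0, 0], [1, 0, 0.1, 0, 0, 0, 0], [1, 0, 0.1, -0.5, 0, 0, 0], [1, 0, 0.1, -1.5, 0, 0, 0], [1, 0, 0.1, -3, 0, 0, 0], [1, 0, 0.1, -4.5, 0, 0, 0]]]}}

```text
t: 9.05
position: [0.563, 0.1352, 0.206]
tcp_rot: [0.0, 0.727, 0.687, 0.0]
wrist_force: [0.1, -0.5, -2.0]
grip_width: 0.276
```

Emit:
{"op": "servo_tool", "data": {"series": [[[1, 0, 0, -1.5, 0, 0, 0], [1, 0, 0, -4, 0, 0, 0], [1, 0, 0, -7, 0, 0, 0], [1, 0, 0, -8.5, 0, 0, 0], [1, 0, 0, -8.5, 0, 0, 0], [1, 0, 0, -8.5, 0, 0, 0]]]}}

```text
t: 9.65
position: [0.5625, 0.1347, 0.2888]
tcp_rot: [0.0, 0.727, 0.686, -0.0]
wrist_force: [0.0, -1.4, -2.7]
grip_width: 0.272
```

```bash
python3 - <<'E'
from rig import bot
from h import *
for n in ["scene","side","wrist"]:
    d=bot.get_image(n); np.savez(f"{n}8.npz",**d)
s=bot.get_state();p=s["position"];print(s["t"],p,s["tcp_rot"],s["wrist_force"],s["ft_torque"],s["grip_width"])
a=load("scene8")["img"];b=load("side8")["img"]
def crop(i,x,y,w,h,s): return cv2.resize(i[y:y+h,x:x+w],None,fx=s,fy=s,interpolation=cv2.INTER_CUBIC)
cv2.imwrite("pics/c11.png",np.hstack([crop(a,190,190,80,120,5),crop(b,190,205,80,120,5)]))
w=load("wrist8")["img"]
cv2.imwrite("pics/c12.png",crop(w,240,130,160,120,5))
E
```

```text
9.8 [0.56207367 0.13454682 0.28769363] [-6.65898048e-04  7.27171699e-01  6.86454215e-01 -1.21948135e-03] [-0.3529583   0.15033817 -2.70392826] [-0.03494102 -0.03322884 -0.03094075] 0.2724982789900733
```

View pics/c11.png

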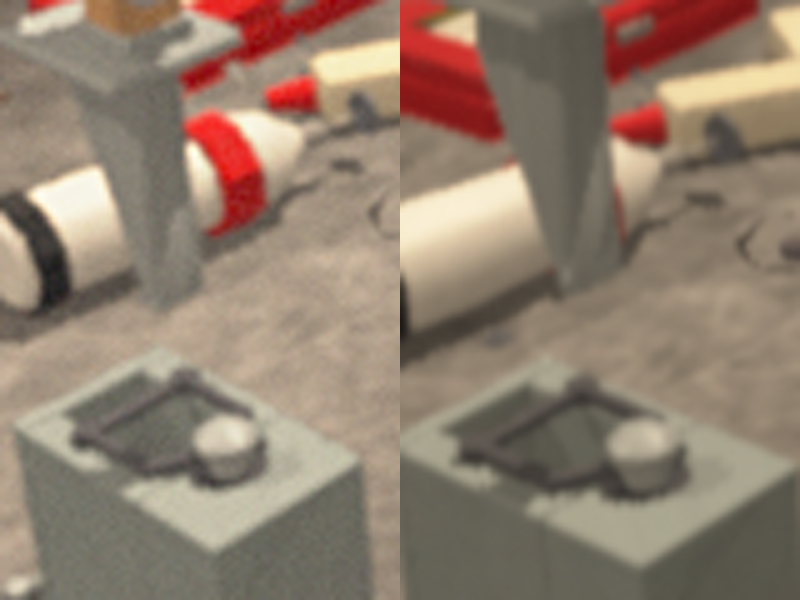

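View pics/c12.png

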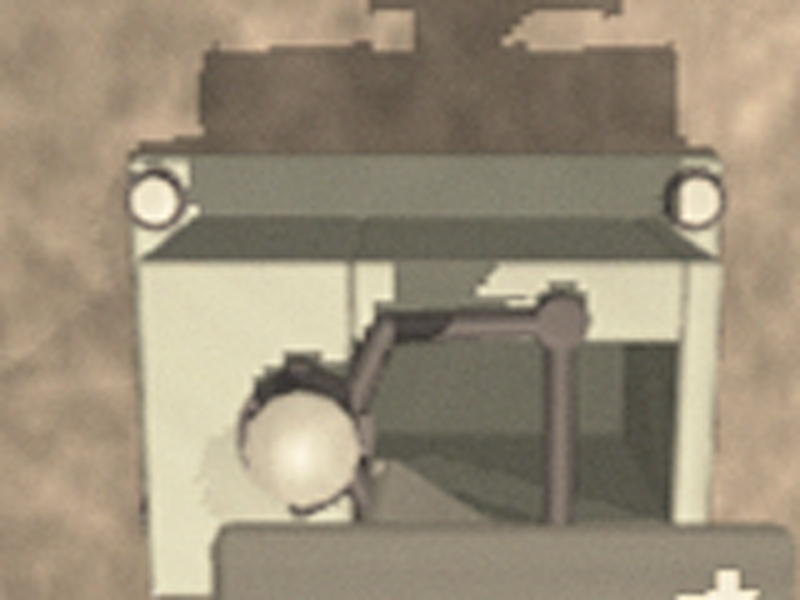

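```bash
python3 - <<'E'
from rig import bot
from h import *
np.set_printoptions(precision=4,suppress=True)
w=load("wrist8");f=lambda q,z:onz(w,240+(q[0]+.5)/5-.5,130+(q[1]+.5)/5-.5,z)
print("head",f((302,450),.1025),"bar",f((559,430),.093))
s=bot.get_state();p=s["position"];R=toolR(s)
t=p+np.array([-.006,.0003,-.1373])
for n,o,c in(("scene8",(190,190),[(160,308),(205,290)]),("side8",(190,205),[(172,292),(228,265)])):
    d=load(n)
    for q,dy in zip(c,(.01,-.01)):
        v=np.array(o)+(np.array(q)+.5)/5-.5; print(n,v,proj(d,t+[0,dy,0]))
print(rel(p,R,[.4595,-.0850,.285],down(85.3)))
E
```

```text
head [0.5414 0.1341 0.1025] bar [0.5904 0.133  0.093 ]
scene8 [221.6 251.2] [220.6917 253.8275]
scene8 [230.6 247.6] [229.6514 248.6816]
side8 [224. 263.] [221.5987 265.1024]
side8 [235.2 257.6] [231.0985 259.7259]
(array([-22.51,  -8.98,   0.31]), array([-0.15,  0.05,  1.4 ]))
```

Emit:
{"op": "servo_tool", "data": {"series": [[[1, -2, -0.8, 0, 0, 0, 0], [1, -6, -2.4, 0, 0, 0, 0.5], [1, -10, -4, 0, 0, 0, 1], [1, -14, -5.6, 0, 0, 0, 1.4], [1, -18, -7.2, 0, 0, 0, 1.4], [1, -21, -8.4, 0, 0, 0, 1.4], [1, -22.5, -9, 0.3, 0, 0, 1.4], [1, -22.5, -9, 0.3, 0, 0, 1.4], [1, -22.5, -9, 0.3, 0, 0, 1.4], [1, -22.5, -9, 0.3, 0, 0, 1.4]]]}}

```text
t: 10.8
position: [0.4604, -0.0832, 0.2861]
tcp_rot: [-0.0, 0.735, 0.678, 0.0]
wrist_force: [-0.3, 0.4, -2.0]
grip_width: 0.274
```

```bash
python3 - <<'E'
from rig import bot
from h import *
np.set_printoptions(precision=4,suppress=True)
for n in ["scene","side","wrist"]:
    d=bot.get_image(n); np.savez(f"{n}9.npz",**d)
s=bot.get_state();p=s["position"];R=toolR(s);print(s["t"],p,s["wrist_force"],s["grip_width"],np.abs(s["qvel"]).max())
print(rel(p,R,[.4595,-.0850,.153],down(85.3)))
a=load("scene9")["img"];b=load("side9")["img"]
def crop(i,x,y,w,h,s): return cv2.resize(i[y:y+h,x:x+w],None,fx=s,fy=s,interpolation=cv2.INTER_CUBIC)
cv2.imwrite("pics/c13.png",np.hstack([crop(a,300,140,80,120,5),crop(b,315,145,80,120,5)]))
t=p+np.array([-.006,.0003,-.1373])
for n,o in(("scene9",(300,140)),("side9",(315,145))):
    for dy in(.01,-.01): print((proj(load(n),t+[0,dy,0])-o)*5)
E
```

```text
10.95 [ 0.4604 -0.0834  0.2863] [-0.7165 -1.1106 -2.9379] 0.2750204320838601 0.0041287107139382035
(array([-0.17, -0.08, 13.33]), array([ 0.  , -0.03,  0.11]))
[226.6098 409.0217]
[256.0299 388.9078]
[208.2775 427.0516]
[236.5783 407.197 ]
```

View pics/c13.png

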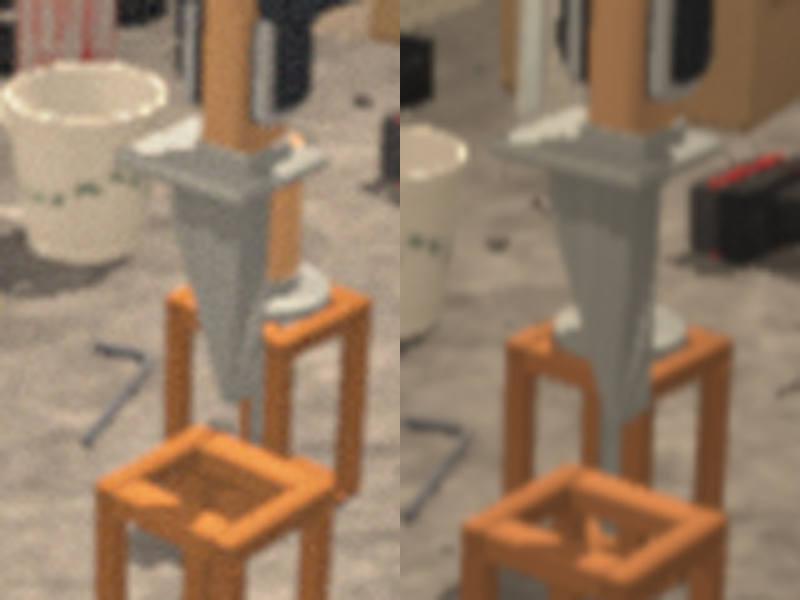

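Emit:
{"op": "servo_tool", "data": {"series": [[[1, -0.15, -0.1, 1, 0, 0, 0], [1, -0.15, -0.1, 3, 0, 0, 0], [1, -0.15, -0.1, 5, 0, 0, 0], [1, -0.15, -0.1, 7, 0, 0, 0], [1, -0.15, -0.1, 9, 0, 0, 0], [1, -0.15, -0.1, 11, 0, 0, 0], [1, -0.15, -0.1, 12.3, 0, 0, 0], [1, -0.15, -0.1, 12.9, 0, 0, 0], [1, -0.15, -0.1, 13.1, 0, 0, 0], [1, -0.15, -0.1, 13.1, 0, 0, 0]]]}}

```text
t: 11.95
position: [0.4593, -0.0858, 0.1556]
tcp_rot: [0.0, 0.735, 0.678, 0.0]
wrist_force: [-0.1, -0.0, -2.0]
grip_width: 0.275
```

```bash
python3 - <<'E'
from rig import bot
from h import *
np.set_printoptions(precision=4,suppress=True)
for n in ["scene","wrist"]:
    d=bot.get_image(n); np.savez(f"{n}10.npz",**d)
s=bot.get_state();p=s["position"];R=toolR(s);print(s["t"],p,s["wrist_force"],s["grip_width"],np.abs(s["qvel"]).max())
def crop(i,x,y,w,h,s): return cv2.resize(i[y:y+h,x:x+w],None,fx=s,fy=s,interpolation=cv2.INTER_CUBIC)
cv2.imwrite("pics/c14.png",np.hstack([crop(load("scene10")["img"],300,180,80,120,5),crop(load("wrist10")["img"],260,180,160,240,2.5)]))
E
```

```text
12.05 [ 0.4596 -0.0859  0.156 ] [-0.2236  0.3376 -2.8027] 0.27719130005312587 0.001960346770677452
```

View pics/c14.png

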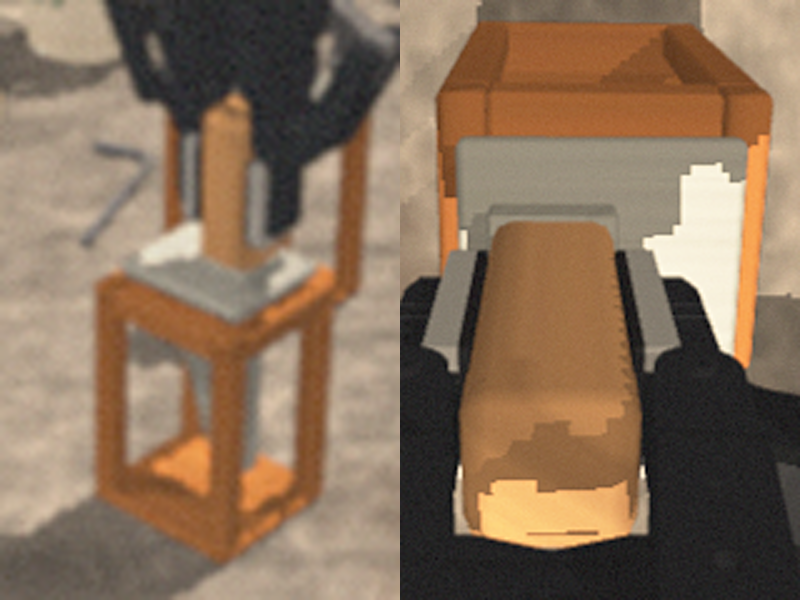

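Emit:
{"op": "servo_tool", "data": {"series": [[[1, 0, 0, 0.2, 0, 0, 0], [1, 0, 0, 0.4, 0, 0, 0], [1, 0, 0, 0.4, 0, 0, 0]]]}}

```text
t: 12.35
position: [0.4594, -0.086, 0.1523]
tcp_rot: [0.001, 0.736, 0.677, 0.0]
wrist_force: [-2.8, -0.3, 7.8]
grip_width: 0.271
```

Seated: the wrist force has changed from -2.8 N to +7.8 N. Next I release and retreat straight up.

Emit:
{"op": "servo_tool", "data": {"series": [[[3.2, 0, 0, 0, 0, 0, 0], [4.5, 0, 0, -0.2, 0, 0, 0], [6.5, 0, 0, -0.3, 0, 0, 0], [8.5, 0, 0, -0.3, 0, 0, 0], [8.5, 0, 0, -0.3, 0, 0, 0], [8.5, 0, 0, -0.3, 0, 0, 0], [8.5, 0, 0, -2, 0, 0, 0], [8.5, 0, 0, -5, 0, 0, 0], [8.5, 0, 0, -9, 0, 0, 0], [8.5, 0, 0, -13, 0, 0, 0], [8.5, 0, 0, -17, 0, 0, 0], [8.5, 0, 0, -20, 0, 0, 0]]]}}

```text
t: 13.55
position: [0.4592, -0.0857, 0.3539]
tcp_rot: [0.001, 0.735, 0.678, 0.001]
wrist_force: [0.5, -0.7, -0.7]
grip_width: 0.996
```

Emit:
{"op": "servo_tool", "data": {"series": [[[8.5, 4, 1, 0, 0, 0, 0], [8.5, 7.5, 2, 0, 0, 0, 0], [8.5, 7.5, 2, 0, 0, 0, 0], [8.5, 7.5, 2, 0, 0, 0, 0]]]}}

```text
t: 13.95
position: [0.4849, -0.0121, 0.3511]
tcp_rot: [-0.0, 0.735, 0.678, -0.0]
wrist_force: [0.2, -1.0, -0.9]
grip_width: 0.999
```

```bash
python3 - <<'E'
from rig import bot
from h import *
np.set_printoptions(precision=4,suppress=True)
for n in ["scene","side","wrist"]:
    d=bot.get_image(n); np.savez(f"{n}11.npz",**d)
s=bot.get_state();p=s["position"];R=toolR(s);print(s["t"],p,s["wrist_force"],s["grip_width"],np.abs(s["qvel"]).max())
cv2.imwrite("pics/w11.png",load("wrist11")["img"])
def crop(i,x,y,w,h,s): return cv2.resize(i[y:y+h,x:x+w],None,fx=s,fy=s,interpolation=cv2.INTER_CUBIC)
cv2.imwrite("pics/c15.png",np.hstack([crop(load("scene11")["img"],300,180,80,120,5),crop(load("side11")["img"],315,190,80,120,5)]))
E
```

```text
14.1 [ 0.4846 -0.014   0.3509] [ 0.2509  0.6618 -0.6893] 0.9906987704501252 0.0038913250214969554
```

View pics/w11.png

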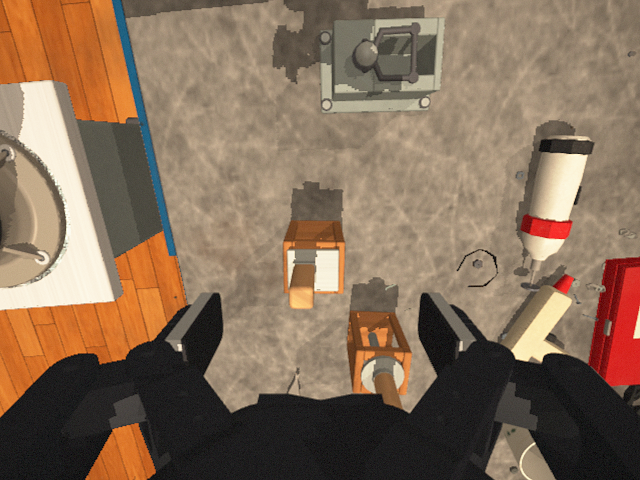

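View pics/c15.png

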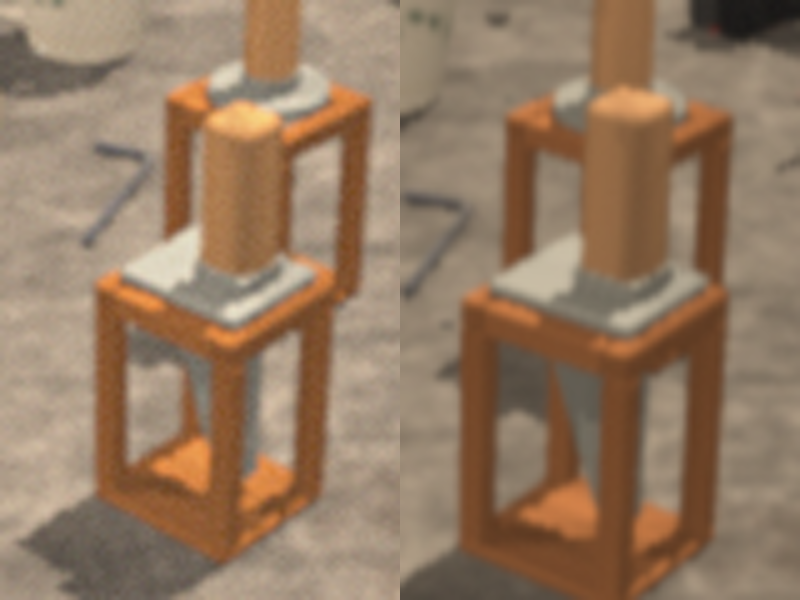

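```bash
python3 - <<'E'
from rig import bot
from h import *
np.set_printoptions(precision=4,suppress=True)
d=load("wrist11");print("head",onz(d,366.5,53.5,.1025),"bar mid",onz(d,414,52,.093))
print(bot.job_done(), bot.get_state()["t"])
E
```

```text
head [0.5415 0.134  0.1025] bar mid [0.5908 0.1333 0.093 ]
the job is handed in; nothing more can be done
the job is handed in; nothing more can be done
```

The clip is off the pin and lying on the bracket, and the wedge is back in its stand. I handed the job in at about 14 s; it reported no verdict.

**What I did:** I took the wedge from its stand and pushed it straight down beside the pin, sloping side towards the clip's back. With its tip about 22 mm above the bench, the clip snapped free. I then nudged the clip slightly further along, lifted the wedge out and hung it back in its stand.

**Last checks:**
- **Clip:** its back bar now sits about 49 mm from the pin's axis, where it was about 31 mm before. The clip has therefore moved about 18 mm, against the 13 mm needed, and it lies flat on the bracket top.
- **Bearing on the clip:** the wrist force reached about -8 N sideways while the wedge was spreading the clip, and fell to about zero once it came free.
- **Wedge:** it hangs upright with its flange resting on the stand's top. The gripper is open and clear of everything.

**Disagreement:** the scene and side cameras placed the wedge's tip 2–3 pixels (about 3–4 mm) away from where the arm's position put it. The pin's head was off by a similar amount in those views, so I aligned the wedge relative to the head.

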